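# Cover the specimens and hold the lamp shutter open

## Robot

A 6-joint arm with a two-finger parallel gripper is mounted at the origin on the work surface. World frame = base frame: x ahead of the robot, y to its left, z up, the work surface at z = 0. Lengths are in m, angles in rad, forces in N, time in s.
With the tool pointing down it reaches from about 0.325 to 0.775 m from the base axis. Payload 5.5 kg.
Tool frame: the origin (TCP) lies between the finger pads; the fingertips stand 8 mm ahead of it and the grasp point (between the pads) lies 11 mm behind it (tcp_to_tips is the distance from the TCP to the fingertips, in m); z points along the fingers, y is the direction in which the jaws open and shut (so a half turn about z gives the same grasp; the last joint's range is limited). The gripper opens to 88 mm and grips with 3 to 60 N. Pads are 20 mm wide; open, the fingers measure 115 mm over their backs; the gripper's body (75 mm by 178 mm) begins 61 mm behind the grasp point.
Start: joints at [-1.3, 0.091, 1.231, -0, 1.82, -0.057], TCP at [0.193, -0.568, 0.231] pointing down, gripper open.
Joint ranges: [-2.87, 2.87], [-0.86, 2.18], [0.17, 2.46], [-1.51, 4.65], [0.06, 2.69], [-2.65, 2.65]. Speed limits (rad/s): [2.57, 2.57, 3.01, 3.14, 3.14, 3.14].

## Interface

Orientations are given as a unit quaternion [w, x, y, z].
In Python, from bench import * gives the robot as it stands. Calls block until the motion is done:
- move_to(position, orientation): joint-space move of the TCP to a pose.
- move_l(position, speed=0.15, orientation=None): straight line of the TCP; orientation=None keeps the orientation; speed is the mean speed in m/s.
- movej(angles): joint-space move.
- gripper_open() and close(): open the fingers fully, or close them until they stop; the grip force is fixed at half the most.
- hold(seconds).
- inverse_kinematics(position, orientation): joint angles nearest the present ones, or None.
- state(): the state.
- get_image(name): name is "side" or "top" or "wrist"; returns a dict with "frame" (480x640x3 uint8, blue, green, red), "depth" (480x640 float32, m along the optical axis (not along the pixel's ray), 0 where there is no reading), "camera_matrix" (3x3 intrinsics, pixels), "view" (4x4, takes a point from world to camera coordinates). Camera axes: x right, y up, looking along -z (the intrinsics and any distortion apply to the point x, -y, -z); pixel columns grow to the right and rows downward; lengths in m; the calibration is good to about 2 mm. The wrist camera is an equidistant fisheye: a pixel r from the principal point sees the ray r / f radians off the axis. A picture is of the moment at which its call begins.
A pose or a line that the arm cannot do raises IKError and nothing moves.
- job_done(): hands the job in, once; it reports no verdict.
The state is a dict: "time": time; "joint_pos": joint angles; "dq": joint speeds; "joint_torque": joint torques, N m; "ee_pos": TCP position; "ee_rot": TCP orientation; "ft_force": force on the tool from outside, world axes, zero at the start; "moment": the same for the moment, N m; "finger_gap": finger opening in m.
Only numpy, scipy, OpenCV 4.12 (cv2) and the standard library are available. Lean on these libraries where they do the work, as an engineer would, in place of code of your own. Each camera call takes 0.05 s, during which the arm holds its last target.

## Task

Put the amber viewing cover over the tube-filled rim of the specimen tray so that it sits fully down on the deck, and let go of it. Only then swing the sprung shutter lever by its red peg all the way round to its yellow stop, and finish while still holding it there with the gripper: do not let go. Leave all the other things on the bench where they are.

Things in the scene. Friction and masses are not known exactly. Their poses are not given: they have to be found in the camera images.
- cover_grip (a point): Centre of the white grip on top of the loose amber cover (about 0.16 kg), which starts upright on the bench. The grip is an upright bar on the middle of the roof, 50 mm long (x), 12 wide (y), 38 tall; its top is 80 mm and this point 61 mm above the cover's lower edge. z is up.
- cover_foot (a point): Centre of the cover's open underside, level with its lower edge; axes as cover_grip. The cover is an inverted open box, 110 mm (x) by 90 mm (y) outside, 104 by 84 inside, 42 tall to the top of its black-bordered roof, which is 4 mm thick.
- tray_seat (a point): Centre of the specimen tray's rim, at the deck's top. Tray (fixed): white deck 180 (x) by 130 mm (y), 30 high; on it a grey rim 96 (x) by 76 mm (y) outside, 20 tall, with nine tubes reaching 28 mm above the deck. The cover goes over the rim with 4 mm play each side, long side along long side, either way round; when fully down cover_foot is at this point. z is up.
- pivot (a point): Point on the vertical turning axis of the shutter lever, 55 mm above the bench, level with the lever's underside. The lamp shutter is a fixed dark plate, 170 by 150 mm, 12 high, with a white pivot post and a blue round lamp port.
- lever_peg (a point): Middle of the upright round red peg on the outer end of the shutter lever, 100 mm from the turning axis; 12 mm across, from 65 to 115 mm above the bench (this point at 90 mm). It moves with the lever, an aluminium bar 14 mm wide whose top is 65 mm above the bench. Only the pivot's cap (75 mm) is higher than the lever's top.
- lever (a joint): Angle of the shutter lever in rad: 0 at its rest, where its spring keeps it (lamp port covered), growing as it turns clockwise seen from above, to 1.2 against the yellow stop. The spring needs about 1.5 N at the peg to start and about 6 N at the stop, and swings the lever back when it is let go.
- tube: Bystander, to be left alone: a spare blue capped tube, 19 mm across, 32 tall, standing on the tray's deck behind the rim (origin at its underside).
- thumbscrew: Bystander, to be left alone: a steel thumbscrew, 20 mm across, 22 tall, standing on a rear corner of the shutter's plate (origin at its underside).
- lens_ring: Bystander, to be left alone: a black lens ring, 60 mm across, 12 tall, lying at the left (origin at its underside).
- dropper: Bystander, to be left alone: an amber dropper bottle, 36 mm across, 75 tall, at the back (origin at its underside).
- dish: Bystander, to be left alone: a white shallow dish, 90 mm across, 16 tall, at the back (origin at its underside).
- objective: Bystander, to be left alone: a black and steel objective lens, 34 mm across, 45 tall, at the left (origin at its underside).
- spatula: Bystander, to be left alone: a lab spatula with a blue handle, 160 mm long, lying at the right (origin at its underside).
There are look-alikes about, which are no part of the job. There is more than one size of the part that bears cover_grip; the job needs the larger. What is shaped like the part that bears tray_seat but pink is not meant.

How it is judged:
By the outcome, as a careful person would: the job done as asked, in the order asked, and still so for the second after the job is handed in, while the arm keeps its last pose, push and grip.
It also fails if it takes over 64 s, if anything falls off the work surface, if the arm or the gripper's body presses on something with over 40 N, if the wrist force passes 120 N, or if a joint passes its speed limit or range.

## Working session

There is one attempt and no reset: what is moved stays moved. The work goes in short steps, each a Python script; the robot and the scene stay as the last script left them, time stands still between calls to the robot, and variables do not carry over. Pictures are saved under pics/ and viewed, and the job is handed in when it is done.

```bash
ls; mkdir -p pics
python3 - <<'E'
from bench import *
import cv2,pickle
d={}
for n in ("side","top","wrist"):
    im=get_image(n); d[n]=im; cv2.imwrite(f"pics/{n}0.png",im["frame"])
    print(n,im["camera_matrix"].round(1).tolist(),im["view"].round(3).tolist(),[k for k in im], (im["depth"]>0).mean())
pickle.dump(d,open("im0.pkl","wb"))
s=state();print(s)
E
```

```text
pics
side [[572.7, 0.0, 311.2], [0.0, 572.7, 232.3], [0.0, 0.0, 1.0]] [[-0.964, -0.266, -0.017, 0.509], [0.15, -0.595, 0.79, -0.139], [-0.22, 0.759, 0.613, -1.27], [0.0, 0.0, 0.0, 1.0]] ['frame', 'depth', 'camera_matrix', 'view'] 0.9959114583333334
top [[504.5, 0.0, 320.7], [0.0, 504.5, 242.9], [0.0, 0.0, 1.0]] [[0.019, -1.0, 0.003, -0.0], [0.987, 0.019, 0.161, -0.528], [-0.161, -0.0, 0.987, -1.148], [0.0, 0.0, 0.0, 1.0]] ['frame', 'depth', 'camera_matrix', 'view'] 0.9959114583333334
wrist [[371.6, 0.0, 316.6], [0.0, 371.6, 241.5], [0.0, 0.0, 1.0]] [[0.323, -0.946, -0.001, -0.601], [0.91, 0.311, -0.272, 0.034], [0.258, 0.087, 0.962, -0.389], [0.0, 0.0, 0.0, 1.0]] ['frame', 'depth', 'camera_matrix', 'view'] 0.9930013020833334
{'time': 0.15, 'joint_pos': array([-1.29969285e+00,  9.17057135e-02,  1.23163929e+00, -1.14094825e-05,
        1.81982247e+00, -5.67158135e-02]), 'dq': array([-0.00072923, -0.0011594 , -0.00386986,  0.00064474, -0.00059119,
       -0.00020101]), 'joint_torque': array([ 1.56146780e-03, -4.47044492e+01, -4.06908953e+01,  6.99269772e-02,
        2.74205231e-02, -1.30645494e-04]), 'ee_pos': array([ 0.19311171, -0.56783137,  0.22973782]), 'ee_rot': array([-7.82299438e-04,  9.86596785e-01,  1.63175254e-01, -8.97421417e-05]), 'ft_force': array([ 0.58635383, -0.89942979, -0.80093934]), 'moment': array([ 0.00025535, -0.07875578, -0.01745006]), 'finger_gap': 0.08769347895301238}
```

View pics/top0.png

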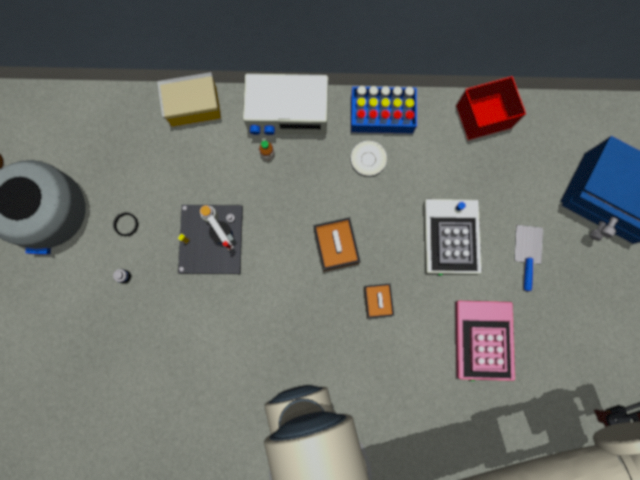

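View pics/side0.png

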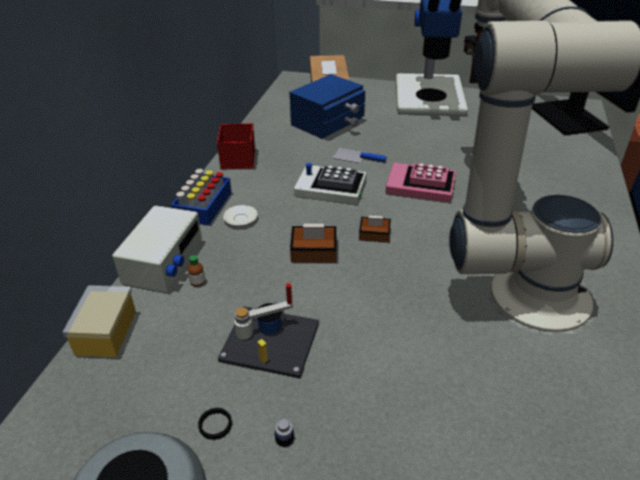

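View pics/wrist0.png

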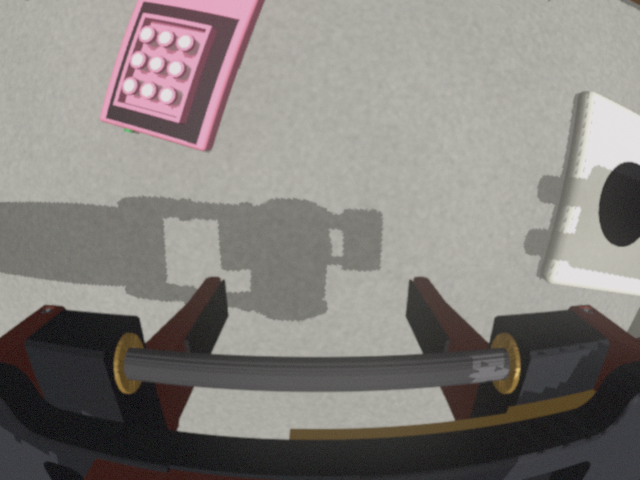

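Run:
```python
import cv2,pickle,numpy as np
d=pickle.load(open("im0.pkl","rb"))
f=d["top"]["frame"]
a=cv2.resize(f[190:330,160:300],None,fx=2.8,fy=2.8,interpolation=cv2.INTER_CUBIC)
b=cv2.resize(f[190:330,300:400],None,fx=2.8,fy=2.8,interpolation=cv2.INTER_CUBIC)
g=d["side"]["frame"]
c=cv2.resize(f[190:330,400:440+60],None,fx=2.8,fy=2.8,interpolation=cv2.INTER_CUBIC)
row=np.hstack([a[:, :],b])
cv2.imwrite("pics/crop1.png",row)
cv2.imwrite("pics/crop2.png",cv2.resize(g[150:390,200:480],None,fx=2.8,fy=2.4))
```

```text
(no output)
```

View pics/crop1.png

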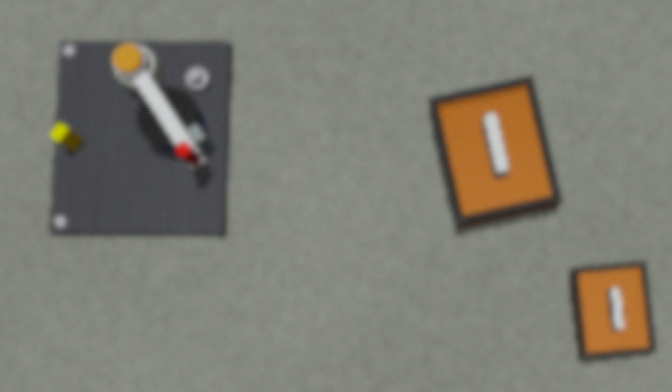

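View pics/crop2.png

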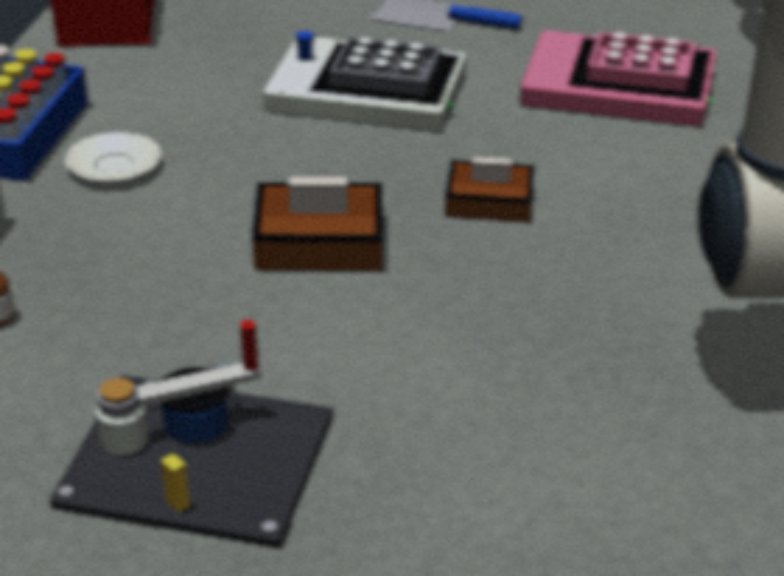

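```bash
cat > h.py <<'E'
import numpy as np, cv2, pickle
def cam(im): 
    V=im["view"]; return -V[:3,:3].T@V[:3,3], V[:3,:3].T
def rays(im,px,fish):
    K=im["camera_matrix"]; px=np.atleast_2d(px).astype(float)
    x=(px[:,0]-K[0,2])/K[0,0]; y=(px[:,1]-K[1,2])/K[1,1]
    if fish:
        r=np.hypot(x,y)+1e-12; s=np.sin(r)/r; d=np.c_[x*s,y*s,np.cos(r)]
    else: d=np.c_[x,y,np.ones_like(x)]
    d=d*[1,-1,-1]
    C,R=cam(im); d=d@R.T
    return C,d/np.linalg.norm(d,axis=1,keepdims=True)
def onplane(im,px,z,fish=False):
    C,d=rays(im,px,fish); return C+d*((z-C[2])/d[:,2])[:,None]
def dep(im,px,fish=False):
    C,d=rays(im,px,fish); px=np.atleast_2d(px).astype(int)
    z=im["depth"][px[:,1],px[:,0]]; _,R=cam(im)
    zc=-(d@R)[:,2]
    return C+d*(z/zc)[:,None]
def tri(obs):
    # obs: list of (C,d)
    A=sum(np.eye(3)-np.outer(d,d) for C,d in obs); b=sum((np.eye(3)-np.outer(d,d))@C for C,d in obs)
    p=np.linalg.solve(A,b); return p,[np.linalg.norm((np.eye(3)-np.outer(d,d))@(p-C)) for C,d in obs]
def project(im,P,fish=False):
    V=im["view"];K=im["camera_matrix"]; c=(np.atleast_2d(P)@V[:3,:3].T+V[:3,3])*[1,-1,-1]
    if fish:
        r=np.hypot(c[:,0],c[:,1]);t=np.arctan2(r,c[:,2]);u=c[:,:2]/(r+1e-12)[:,None]*t[:,None]
    else: u=c[:,:2]/c[:,2:]
    return u*K[0,0]+K[:2,2]
def q_down(a):  # tool z down; y (jaw) axis at world angle a
    from scipy.spatial.transform import Rotation as R
    y=np.array([np.cos(a),np.sin(a),0]);z=np.array([0,0,-1.]);x=np.cross(y,z)
    q=R.from_matrix(np.c_[x,y,z]).as_quat(); return np.r_[q[3],q[:3]]
E
python3 - <<'E'
from h import *
d=pickle.load(open("im0.pkl","rb"))
t=d["top"]
for n,p in dict(cov=(337,241),small=(378,299),tray=(457,238),pivot=(207,212),peg=(226,244),stop=(182,238)).items(): print(n,dep(t,p).round(3))
C,R=cam(d["wrist"]);print("wristcam",C,R[:,2])
from scipy.spatial.transform import Rotation as Ro
q=np.array([0,.9866,.1632,0]);T=Ro.from_quat(np.r_[q[1:],q[0]]).as_matrix()
print("in tool",T.T@(C-np.array([.1931,-.5678,.2297])),T.T@-R[:,2], T)
E
```

```text
cov [[ 0.527 -0.027  0.079]]
small [[ 0.398 -0.124  0.056]]
tray [[ 0.543 -0.308  0.058]]
pivot [[0.59  0.275 0.075]]
peg [[0.51  0.22  0.112]]
stop [[0.53  0.333 0.062]]
wristcam [ 0.2634303  -0.54518928  0.38295334] [0.25813915 0.08684047 0.96219692]
in tool [ 0.07386511  0.00124159 -0.15325334] [-2.72353184e-01 -9.11757288e-04  9.62196919e-01] [[ 0.94673226  0.3220218   0.        ]
 [ 0.3220218  -0.94673226  0.        ]
 [ 0.          0.         -1.        ]]
```

Run:
```python
from bench import *
from h import *
out={}
for n,p,a in [("tray",(.515,-.28,.27),-np.pi/2),("tray2",(.515,-.33,.27),-np.pi/2),("cov",(.495,-.055,.27),-np.pi/2+.15),("cov2",(.495,0.005,.27),-np.pi/2+.15)]:
    p=np.array(p)
    if n in("tray","cov"): move_to(p,q_down(a))
    else: move_l(p,.15)
    hold(.2)
    im=get_image("wrist"); out[n]=im; cv2.imwrite(f"pics/w_{n}.png",im["frame"])
    s=state(); print(n,s["time"],s["ee_pos"],s["joint_pos"].round(2))
pickle.dump(out,open("im1.pkl","wb"))
cv2.imwrite("pics/two.png",np.hstack([cv2.resize(out[n]["frame"],(400,300)) for n in("tray","cov")]))
```

```text
tray 1.9917 [ 0.51460648 -0.28070688  0.26988535] [-0.56  0.07  1.19 -0.    1.89  1.01]
tray2 2.725 [ 0.51517947 -0.3292428   0.27033674] [-0.62  0.13  1.11  0.    1.89  0.95]
cov 4.0417 [ 0.49517379 -0.05598912  0.26970698] [-0.18 -0.17  1.42 -0.    1.9   1.24]
cov2 4.8417 [0.49503348 0.00427802 0.26994633] [-0.06 -0.18  1.42 -0.    1.9   1.36]
```

View pics/w_tray.png

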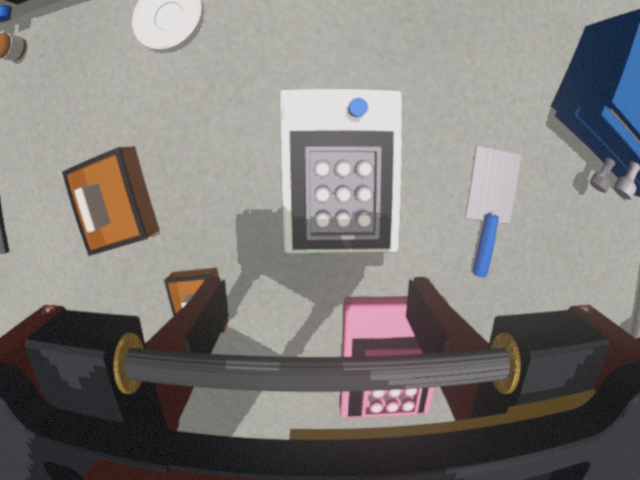

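View pics/w_cov.png

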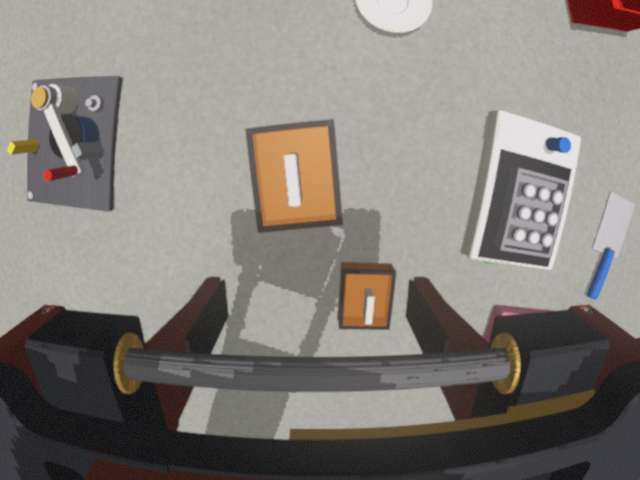

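```bash
cat > meas.py <<'E'
from h import *
o=pickle.load(open("im1.pkl","rb"))
vis=[]
def comps(m,lo,hi):
    n,l,s,c=cv2.connectedComponentsWithStats(m.astype(np.uint8)); return [(l==i,s[i],c[i]) for i in range(1,n) if lo<s[i,4]<hi]
T={}
for n in("tray","tray2"):
    im=o[n];f=im["frame"];h=cv2.cvtColor(f,cv2.COLOR_BGR2HSV)
    dk=(h[...,2]<70); dk[260:]=0
    c0=project(im,[.543,-.308,.05],True)[0]
    big=[c for c in comps(dk,2000,30000) if abs(c[2]-c0).max()<40]
    m,s,c=max(big,key=lambda x:x[1][4])
    cn,_=cv2.findContours(m.astype(np.uint8),cv2.RETR_CCOMP,cv2.CHAIN_APPROX_NONE)
    hull=cv2.convexHull(max(cn,key=cv2.contourArea))
    # inner hole = rim
    filled=cv2.fillPoly(np.zeros(m.shape,np.uint8),[max(cn,key=cv2.contourArea)],1).astype(bool)
    inner=filled&~m
    inn=max(comps(inner,300,20000),key=lambda x:x[1][4])
    ic,_=cv2.findContours(inn[0].astype(np.uint8),cv2.RETR_EXTERNAL,cv2.CHAIN_APPROX_NONE)
    for nm,cc,z in(("black",hull,.03),("rim",cv2.convexHull(ic[0]),.05)):
        P=onplane(im,cc[:,0],z,True)[:,:2]
        r=cv2.minAreaRect((P*1000).astype(np.float32)); print(n,nm,r)
    tb=[c for c in comps((h[...,2]>185)&(h[...,1]<50)&filled,30,900)]
    print(len(tb),[ (b[1][4],b[2].round(1).tolist()) for b in tb])
    if len(tb)==9:
        px=np.array([b[2] for b in tb]);px=px[np.lexsort((px[:,0],(px[:,1]/18).round()))]
        T[n]=px; P=onplane(im,px,.058,True); print("tubes",P.mean(0))
        r=cv2.minAreaRect((P[:,:2]*1000).astype(np.float32));print(r)
    e=im["frame"].copy();cv2.drawContours(e,[hull,cv2.convexHull(ic[0])],-1,(0,255,0),1)
    vis.append(cv2.resize(e[60:300,200:500],None,fx=1.3,fy=1.3))
G={};B={}
for n in("cov","cov2"):
    im=o[n];f=im["frame"];h=cv2.cvtColor(f,cv2.COLOR_BGR2HSV)
    c0=project(im,[.527,-.027,.07],True)[0]
    org=(h[...,0]<22)&(h[...,1]>110)&(h[...,2]>90)
    m,s,c=min(comps(org,1500,30000),key=lambda x:np.hypot(*(x[2]-c0)))
    cn,_=cv2.findContours(m.astype(np.uint8),cv2.RETR_EXTERNAL,cv2.CHAIN_APPROX_NONE)
    cn=max(cn,key=cv2.contourArea)
    P=onplane(im,cn[:,0],.042,True)[:,:2];r=cv2.minAreaRect((P*1000).astype(np.float32));print(n,"orange",r)
    px=np.array(project(im,np.c_[cv2.boxPoints(r)/1000,np.full(4,.042)],True)); B[n]=(px,)
    filled=cv2.fillPoly(np.zeros(m.shape,np.uint8),[cn],1).astype(bool)
    w=max(comps((h[...,2]>190)&(h[...,1]<60)&filled,50,5000),key=lambda x:x[1][4])
    wc,_=cv2.findContours(w[0].astype(np.uint8),cv2.RETR_EXTERNAL,cv2.CHAIN_APPROX_NONE)
    P=onplane(im,wc[0][:,0],.08,True)[:,:2];r=cv2.minAreaRect((P*1000).astype(np.float32));print(n,"griptop",r)
    G[n]=project(im,np.r_[np.array(r[0])/1000,.08],True)[0]
    e=im["frame"].copy();cv2.drawContours(e,[cn,wc[0]],-1,(0,255,0),1)
    vis.append(cv2.resize(e[60:300,200:500],None,fx=1.3,fy=1.3))
def t2(a,pa,b,pb):
    ra=rays(o[a],pa,True);rb=rays(o[b],pb,True); return tri([(ra[0],ra[1][0]),(rb[0],rb[1][0])])
print("grip tri",t2("cov",G["cov"],"cov2",G["cov2"]))
print("orange centre tri",t2("cov",B["cov"][0].mean(0),"cov2",B["cov2"][0].mean(0)))
if len(T)==2: print("tubes tri",np.array([t2("tray",a,"tray2",b)[0] for a,b in zip(T["tray"],T["tray2"])]).round(4))
cv2.imwrite("pics/meas.png",np.vstack([np.hstack(vis[:2]),np.hstack(vis[2:])])[:600])
E
python3 meas.py
```

```text
Traceback (most recent call last):
  File "meas.py", line 12, in <module>
    m,s,c=max(big,key=lambda x:x[1][4])
          ~~~^^^^^^^^^^^^^^^^^^^^^^^^^^
ValueError: max() iterable argument is empty
```

Run:
```python
from h import *
o=pickle.load(open("im1.pkl","rb"));h=cv2.cvtColor(o["tray"]["frame"],cv2.COLOR_BGR2HSV)
print(h[193,280:405:3,2].tolist());print(h[110:260:3,343,2].tolist()); print(h[110:260:3,298,2].tolist()); print(project(o["tray"],[.543,-.308,.05],True))
```

```text
[172, 219, 225, 222, 94, 93, 92, 93, 91, 178, 173, 171, 189, 225, 226, 226, 209, 166, 129, 187, 226, 226, 226, 211, 169, 121, 183, 226, 226, 225, 208, 134, 139, 173, 95, 93, 92, 109, 226, 225, 194, 178]
[227, 228, 228, 227, 227, 227, 224, 124, 108, 109, 107, 107, 141, 182, 172, 184, 179, 177, 222, 226, 226, 223, 176, 176, 180, 138, 191, 225, 225, 226, 210, 174, 179, 149, 158, 214, 218, 194, 191, 136, 125, 84, 165, 137, 79, 68, 92, 166, 127, 123]
[226, 227, 226, 227, 226, 226, 227, 143, 104, 107, 106, 105, 107, 103, 103, 103, 102, 101, 102, 97, 99, 98, 97, 96, 98, 97, 96, 92, 94, 92, 91, 89, 91, 90, 89, 86, 72, 66, 71, 73, 71, 72, 68, 64, 64, 65, 73, 170, 122, 125]
[[342.14203518 184.44015081]]
```

```bash
sed -i 's/<70); dk\[260:\]=0/<118); dk[260:]=0/; s/(h\[...,2\]>185)&(h\[...,1\]<50)&filled/(h[...,2]>202)\&(h[...,1]<50)\&filled/' meas.py; python3 meas.py
```

```text
tray black ((533.2218017578125, -308.6398620605469), (127.7889633178711, 108.40538024902344), 0.6469460129737854)
tray rim ((534.3602294921875, -308.8826599121094), (97.210693359375, 77.70722198486328), 0.549710750579834)
8 [(np.int32(118), [322.3, 168.6]), (np.int32(120), [343.6, 168.4]), (np.int32(113), [364.8, 168.7]), (np.int32(115), [322.5, 194.5]), (np.int32(112), [343.6, 194.4]), (np.int32(107), [364.7, 194.5]), (np.int32(33), [322.8, 216.9]), (np.int32(34), [343.5, 216.7])]
tray2 black ((533.1959228515625, -309.00640869140625), (127.63809204101562, 108.08372497558594), 0.28875622153282166)
tray2 rim ((534.9495239257812, -308.7956848144531), (95.33507537841797, 76.968994140625), 0.5461108088493347)
7 [(np.int32(117), [316.0, 169.0]), (np.int32(113), [273.3, 169.7]), (np.int32(112), [294.5, 169.3]), (np.int32(108), [274.0, 195.5]), (np.int32(109), [294.8, 195.1]), (np.int32(109), [316.1, 195.0]), (np.int32(38), [316.3, 217.5])]
cov orange ((526.8426513671875, -29.383895874023438), (98.03583526611328, 77.82535552978516), 13.777547836303711)
cov griptop ((527.5280151367188, -29.276220321655273), (49.40384292602539, 11.59780502319336), 13.775426864624023)
cov2 orange ((526.9274291992188, -29.154659271240234), (97.85040283203125, 78.09506225585938), 14.00810432434082)
cov2 griptop ((527.7452392578125, -29.15372085571289), (49.08020782470703, 11.288463592529297), 13.800203323364258)
grip tri (array([ 0.52755537, -0.02924239,  0.07931859]), [np.float64(0.00010835975940435605), np.float64(0.00010835975940428137)])
orange centre tri (array([ 0.52653031, -0.02931898,  0.03462097]), [np.float64(6.679875665732448e-05), np.float64(6.679875665734982e-05)])
```

View pics/meas.png

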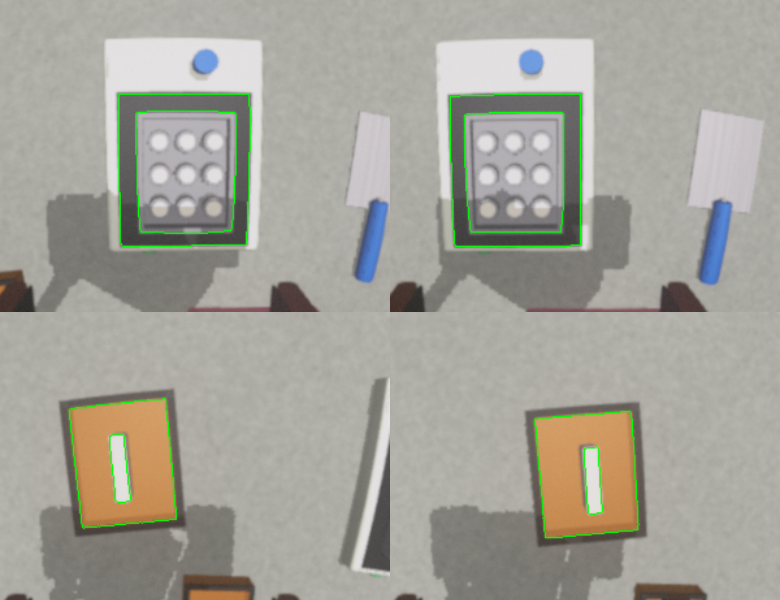

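Run:
```python
from h import *
o=pickle.load(open("im1.pkl","rb"))
def t2(a,pa,b,pb):
    ra=rays(o[a],pa,True);rb=rays(o[b],pb,True); return tri([(ra[0],ra[1][0]),(rb[0],rb[1][0])])
for a,b in [((322.3,168.6),(273.3,169.7)),((343.6,168.4),(294.5,169.3)),((364.8,168.7),(316,169)),((322.5,194.5),(274,195.5)),((343.6,194.4),(294.8,195.1)),((364.7,194.5),(316.1,195))]:
    print(t2("tray",a,"tray2",b)[0].round(4), onplane(o["tray"],a,.058,True)[0].round(4),onplane(o["tray2"],b,.058,True)[0].round(4), dep(o["tray"],a,True)[0].round(4))
print("rimtop/deck dep",dep(o["tray"],[(333,181),(333,207),(298,193),(320,105)],True).round(4))
print("roof dep",dep(o["cov"],[(270,180),(315,180),(292,150)],True).round(4))
```

```text
[ 0.5595 -0.2878  0.0573] [ 0.5596 -0.2878  0.058 ] [ 0.5595 -0.2879  0.058 ] [ 0.5597 -0.2878  0.0591]
[ 0.5597 -0.3088  0.0569] [ 0.5599 -0.3087  0.058 ] [ 0.5597 -0.3088  0.058 ] [ 0.56   -0.3087  0.0584]
[ 0.5598 -0.33    0.0559] [ 0.5599 -0.3297  0.058 ] [ 0.56  -0.33   0.058] [ 0.5599 -0.3297  0.0577]
[ 0.5336 -0.2881  0.0574] [ 0.5338 -0.2881  0.058 ] [ 0.5336 -0.2881  0.058 ] [ 0.5338 -0.2881  0.058 ]
[ 0.5341 -0.309   0.0585] [ 0.534 -0.309  0.058] [ 0.5339 -0.3089  0.058 ] [ 0.5341 -0.309   0.0584]
[ 0.5341 -0.3301  0.0583] [ 0.5341 -0.3301  0.058 ] [ 0.534  -0.3301  0.058 ] [ 0.5341 -0.3301  0.0583]
rimtop/deck dep [[ 0.5446 -0.2995  0.0336]
 [ 0.5166 -0.2997  0.0328]
 [ 0.5313 -0.2624  0.03  ]
 [ 0.625  -0.2858  0.0285]]
roof dep [[ 0.5199 -0.005   0.041 ]
 [ 0.5265 -0.0511  0.0415]
 [ 0.5538 -0.0233  0.041 ]]
```

Run:
```python
from bench import *
from h import *
a=np.radians(13.8)-np.pi/2
g=np.array([.5277,-.0292])
move_to(np.r_[g,.14],q_down(a)); move_l(np.r_[g,.055],.12); hold(.15)
print(state()["ee_pos"]); close(); s=state(); print("gap",s["finger_gap"],s["ft_force"])
move_l(np.r_[g,.15],.12); hold(.3); s=state(); print(s["time"],s["ft_force"],s["finger_gap"],s["moment"])
im=get_image("wrist");cv2.imwrite("pics/held.png",im["frame"]);
im2=get_image("side");cv2.imwrite("pics/held_s.png",im2["frame"]);pickle.dump((im,im2),open("im2.pkl","wb"))
```

```text
[ 0.52841989 -0.02926925  0.05627455]
gap 0.011681781682410639 [-0.42988848  0.70870314 -0.30166628]
8.85 [ 0.17139319 -0.68082042 -1.39584566] 0.012115657796161883 [-0.0022882   0.00278021  0.03792068]
```

View pics/held.png

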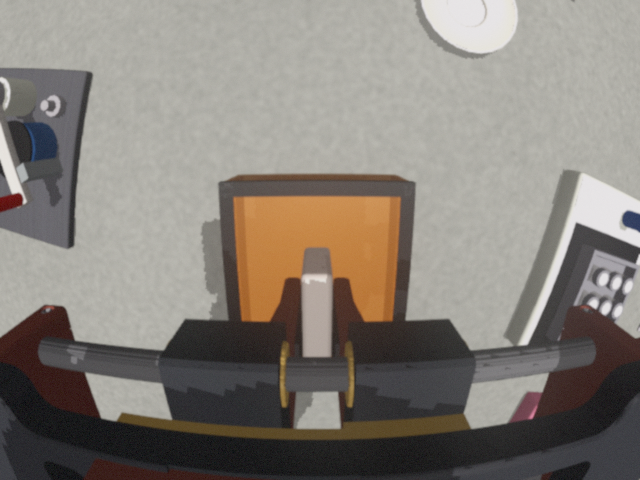

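View pics/held_s.png

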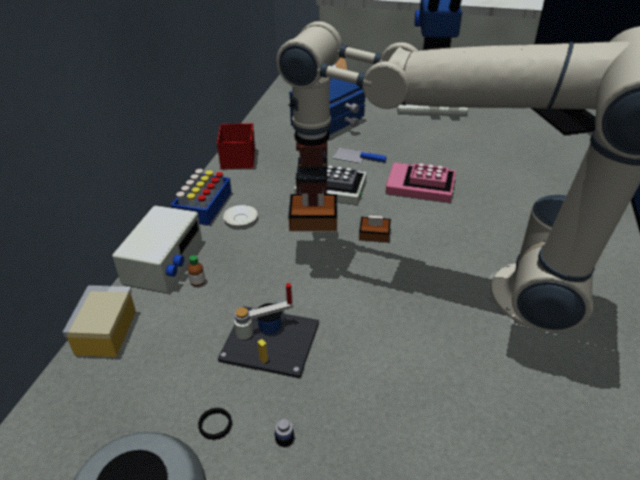

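Run:
```python
from bench import *
from h import *
from scipy.spatial.transform import Rotation as Ro
im,_=pickle.load(open("im2.pkl","rb"));s=state();q=s["ee_rot"];R=Ro.from_quat(np.r_[q[1:],q[0]]).as_matrix()
print(s["ee_pos"])
h=cv2.cvtColor(im["frame"],cv2.COLOR_BGR2HSV)
for c in (250,280,350,380): print(c,h[165:205,c,2].tolist(),h[165:205:2,c,1].tolist())
for z in(.134,.136): 
  P=onplane(im,[(219.5,181),(414,180.5)],z,True); print(((P-s["ee_pos"])@R).round(4))
```

```text
[ 0.5275981  -0.0291907   0.14969385]
250 [174, 177, 175, 175, 175, 173, 173, 171, 164, 142, 119, 109, 110, 111, 106, 90, 84, 87, 90, 88, 89, 91, 90, 91, 88, 91, 90, 92, 86, 87, 105, 145, 183, 201, 205, 204, 203, 203, 203, 203] [13, 13, 13, 12, 22, 86, 114, 111, 39, 31, 32, 28, 20, 31, 33, 61, 137, 143, 146, 147]
280 [174, 176, 178, 177, 178, 176, 174, 172, 154, 129, 110, 107, 104, 101, 94, 80, 87, 93, 92, 93, 94, 91, 92, 95, 95, 93, 94, 95, 91, 97, 116, 160, 192, 201, 203, 203, 202, 201, 200, 201] [13, 16, 16, 15, 28, 102, 125, 111, 38, 33, 33, 30, 38, 38, 39, 79, 145, 149, 151, 153]
350 [175, 174, 173, 175, 172, 175, 175, 170, 153, 130, 113, 105, 103, 102, 92, 88, 87, 95, 91, 94, 97, 95, 94, 93, 95, 96, 95, 94, 95, 98, 121, 161, 193, 204, 203, 202, 202, 202, 203, 203] [13, 12, 12, 15, 33, 111, 129, 111, 44, 34, 32, 35, 35, 38, 43, 80, 148, 148, 154, 149]
380 [177, 176, 174, 175, 174, 175, 176, 176, 168, 146, 120, 113, 112, 107, 105, 89, 83, 91, 93, 92, 93, 96, 93, 94, 92, 90, 92, 90, 94, 94, 110, 148, 186, 202, 204, 204, 205, 203, 204, 205] [12, 15, 13, 13, 21, 89, 105, 112, 40, 30, 33, 25, 33, 39, 41, 65, 138, 148, 146, 146]
[[ 0.0553 -0.0441  0.0157]
 [ 0.0556  0.0463  0.0157]]
[[ 0.0555 -0.0436  0.0137]
 [ 0.0559  0.0458  0.0137]]
```

Run:
```python
from bench import *
from h import *
a=.01-np.pi/2
g=np.array([.5338,-.3082])
move_to(np.r_[g,.16],q_down(a)); move_l(np.r_[g,.118],.1); hold(.3)
s=state();print(s["time"],s["ee_pos"],s["ft_force"].round(2),s["finger_gap"]); f0=s["ft_force"]
for n in("top","side","wrist"):
    im=get_image(n); cv2.imwrite(f"pics/pre_{n}.png",im["frame"])
for z in(.108,.103,.098,.094,.091,.089,.0875,.0865,.0855):
    move_l(np.r_[g,z],.05); hold(.05); s=state(); df=s["ft_force"]-f0; print(z,s["ee_pos"].round(4),df.round(2))
    if abs(df).max()>8: break
print(s["time"])
```

```text
10.9 [ 0.53406011 -0.30841995  0.11878536] [-0.57 -0.   -2.  ] 0.011984893242355585
0.108 [ 0.5336 -0.3081  0.1075] [ 0.2  -0.7   0.62]
0.103 [ 0.5337 -0.3081  0.1028] [0.24 0.39 0.47]
0.098 [ 0.5337 -0.3081  0.0977] [ 0.35 -0.4   0.67]
0.094 [ 0.5337 -0.3081  0.0938] [-0.04  0.01  2.28]
0.091 [ 0.5337 -0.3082  0.0909] [0.84 0.07 0.21]
0.089 [ 0.5338 -0.3082  0.0889] [0.12 0.33 0.48]
0.0875 [ 0.5338 -0.3082  0.0875] [ 0.8  -0.25  0.07]
0.0865 [ 0.5337 -0.3082  0.0864] [-0.23  0.11 -0.25]
0.0855 [ 0.5338 -0.3082  0.0854] [ 0.59 -0.72 -0.18]
13.85
```

View pics/pre_wrist.png

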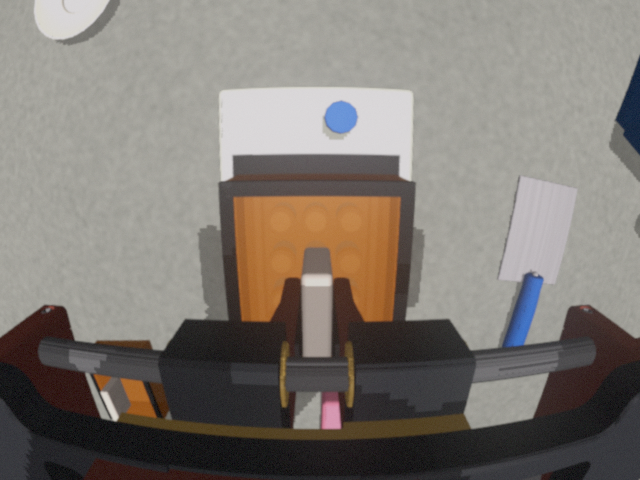

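Run:
```python
from bench import *
from h import *
g=np.array([.5338,-.3082])
f0=np.array([-.57,0,-2.])
for z in np.arange(.0848,.0818,-.0006):
    move_l(np.r_[g,z],.03); hold(.1); s=state(); df=s["ft_force"]-f0; print(round(z,4),s["ee_pos"].round(4),df.round(2))
    if df[2]>3: break
gripper_open(); hold(.2)
move_l(np.r_[g,.17],.15)
move_l(np.r_[.515-.03,-.29,.27],.3)
hold(.1); s=state();print(s["time"],s["ft_force"])
im=get_image("wrist");cv2.imwrite("pics/placed.png",im["frame"]);im2=get_image("side");im3=get_image("top")
pickle.dump((im,im2,im3),open("im3.pkl","wb")); cv2.imwrite("pics/placed_s.png",cv2.resize(im2["frame"][130:250,240:420],None,fx=4,fy=4))
```

```text
0.0848 [ 0.5339 -0.3083  0.085 ] [-0.23  0.59  1.28]
0.0842 [ 0.534  -0.3083  0.085 ] [-0.94  1.1   6.67]
17.325 [-0.63490697 -0.11469658 -0.51765479]
```

View pics/placed.png

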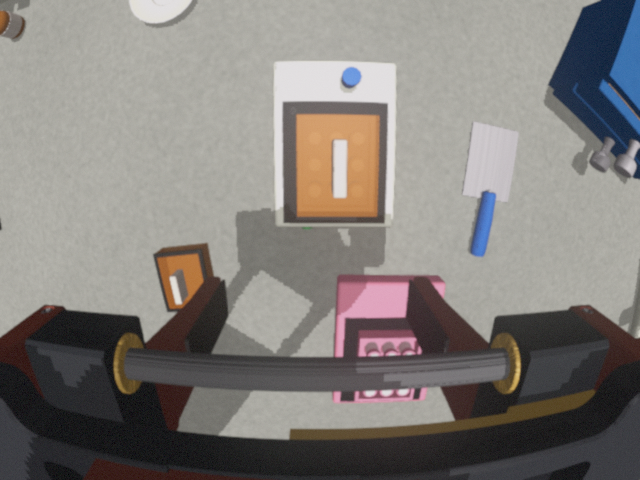

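View pics/placed_s.png

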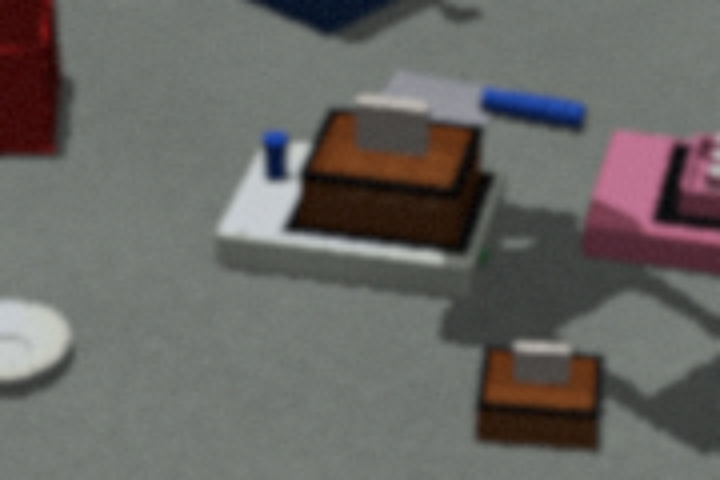

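Run:
```python
from bench import *
from h import *
im,_,_=pickle.load(open("im3.pkl","rb"))
print("roof",dep(im,[(310,150),(370,150),(310,200),(365,205)],True).round(4),"grip",dep(im,[(340,150),(340,190)],True).round(4))
f=im["frame"];h=cv2.cvtColor(f,cv2.COLOR_BGR2HSV)
org=((h[...,0]<22)&(h[...,1]>110)&(h[...,2]>90)).astype(np.uint8);org[240:]=0;org[:80]=0;org[:,:250]=0;org[:,420:]=0
cn=max(cv2.findContours(org,0,cv2.CHAIN_APPROX_NONE)[0],key=cv2.contourArea)
print(cv2.minAreaRect((onplane(im,cn[:,0],.072,True)[:,:2]*1000).astype(np.float32)))
a=np.radians(100);o=[]
move_to(np.array([.57,.25,.27]),q_down(a)); hold(.2); o.append(get_image("wrist"))
s=state();print(s["time"],s["ee_pos"],s["joint_pos"].round(2))
move_l(np.array([.57,.31,.27]),.2); hold(.2); o.append(get_image("wrist"))
pickle.dump(o,open("im4.pkl","wb"))
for i in(0,1):cv2.imwrite(f"pics/sh{i}.png",o[i]["frame"])
```

```text
roof [[ 0.548  -0.2839  0.0719]
 [ 0.5492 -0.34    0.0714]
 [ 0.5004 -0.2843  0.0714]
 [ 0.4961 -0.3372  0.0697]] grip [[ 0.5496 -0.3094  0.11  ]
 [ 0.5158 -0.3102  0.1092]]
((533.4533081054688, -309.52099609375), (96.51284790039062, 77.07948303222656), 1.131190299987793)
19.7417 [0.57022803 0.24943994 0.27005453] [ 0.36  0.17  1.08 -0.    1.9  -1.39]
```

View pics/sh0.png

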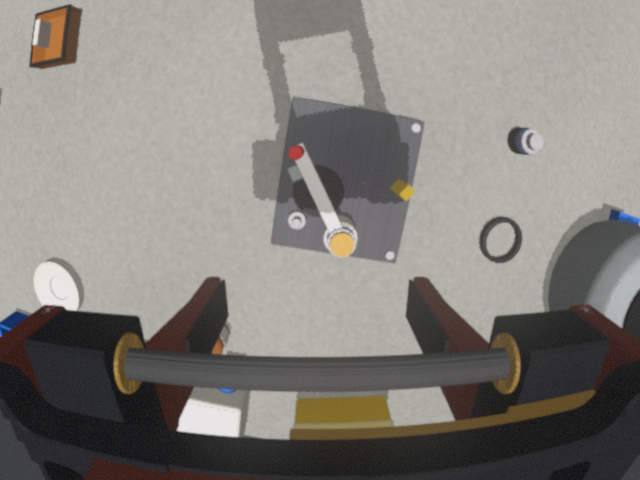

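View pics/sh1.png

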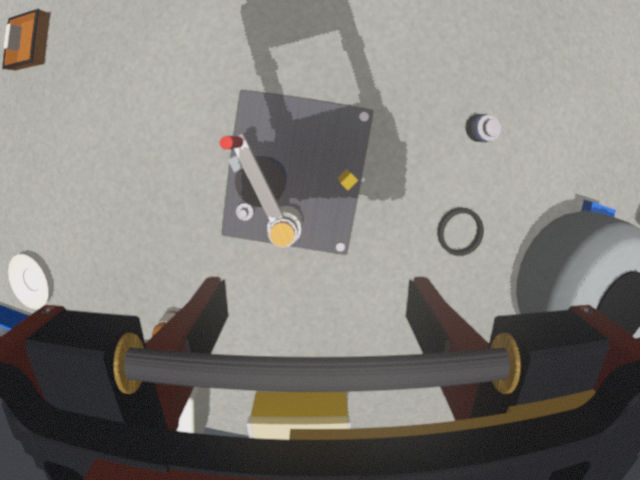

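Run:
```python
from h import *
o=pickle.load(open("im4.pkl","rb")); t=pickle.load(open("im3.pkl","rb"))[2]
obs={}
vis=[]
for i,im in enumerate(o):
    f=im["frame"];h=cv2.cvtColor(f,cv2.COLOR_BGR2HSV)
    roi=np.zeros(h.shape[:2],bool);roi[90:270,200:440]=1
    red=((h[...,0]<6)|(h[...,0]>174))&(h[...,1]>150)&roi
    print("red V",np.percentile(h[...,2][red],[5,30,50,70,95]))
    cap=(h[...,0]>10)&(h[...,0]<22)&(h[...,1]>120)&(h[...,2]>150)&roi
    for n,m in(("peg",red&(h[...,2]>185)),("pegall",red),("cap",cap)):
        nn,l,s,c=cv2.connectedComponentsWithStats(m.astype(np.uint8));k=1+s[1:,4].argmax()
        cn=cv2.findContours((l==k).astype(np.uint8),0,cv2.CHAIN_APPROX_NONE)[0][0]
        (x,y),r=cv2.minEnclosingCircle(cn.astype(np.float32))
        z=.075 if n=="cap" else .115
        print(i,n,s[k],c[k].round(1),(round(x,1),round(y,1),round(r,1)),onplane(im,c[k],z,True)[0].round(4),onplane(im,(x,y),z,True)[0].round(4),dep(im,c[k],True)[0].round(4))
        obs.setdefault(n,[]).append(c[k])
    vis.append(cv2.resize(f[120:260,210:350],None,fx=2.8,fy=2.8,interpolation=cv2.INTER_CUBIC))
for n,p in obs.items():
    print(n,tri([(lambda r:(r[0],r[1][0]))(rays(o[i],p[i],True)) for i in(0,1)]))
cv2.imwrite("pics/shz.png",np.hstack(vis))
```

```text
red V [156.8 170.2 172.  174.  177. ]Traceback (most recent call last):
  File "<stdin>", line 12, in <module>
ValueError: attempt to get argmax of an empty sequence
```

```bash
cat > peg.py <<'E'
from h import *
o=pickle.load(open("im4.pkl","rb"))
for i,im in enumerate(o):
    f=im["frame"];h=cv2.cvtColor(f,cv2.COLOR_BGR2HSV)
    r0,r1,c0,c1=(142,163,285,310) if i==0 else (133,153,215,250)
    print(h[r0:r1:2,c0:c1:2,2]); print(h[r0:r1:2,c0:c1:2,1])
cv2.imwrite("pics/shz.png",np.hstack([cv2.resize(o[0]["frame"][130:260,270:370],None,fx=4,fy=4,interpolation=cv2.INTER_CUBIC),cv2.resize(o[1]["frame"][120:250,210:310],None,fx=4,fy=4,interpolation=cv2.INTER_CUBIC)]))
E
python3 peg.py
```

```text
[[ 97  87  91  86  86  84  89  89 106  91  86  86  86]
 [ 93  89  88  85  86  88 104 144 174 132  88  87  85]
 [ 89  88  90 101 129 147 141 132 144 161 102  86  89]
 [ 87  88 107 157 176 175 176 164 122 146 126  84  88]
 [ 81  89 145 173 177 174 175 176 154 118 151  98  87]
 [ 86  93 164 175 174 175 173 173 163 126 176 127  84]
 [ 88  92 161 175 172 173 172 172 161 147 186 160  93]
 [ 83  90 141 168 172 171 171 170 157 179 186 178 120]
 [ 88  86  99 143 162 167 167 170 178 187 187 184 158]
 [ 87  88  83  90 107 153 177 181 185 188 185 184 179]
 [ 88  88  85  84  84 119 181 184 183 186 185 186 183]]
[[ 11   9  11   9   9   9  14   0   7   6   9   0   6]
 [  8   3   3   6   9  12  34  25  15  15   9   9   9]
 [  3  12   8  43 125 137 130  89  55  21   5   6  14]
 [  3   6  57 146 158 165 159 157 148  47  12   6  12]
 [  3   9 137 164 160 166 165 164 164  86  25   8  15]
 [  3  33 152 165 169 162 167 164 160  83  17  12   9]
 [ 12  30 152 160 163 167 166 166 158  47  14  13   5]
 [  3  20 127 168 160 163 167 161  93  14  14  11  15]
 [  9   6  41 128 162 157 147  72  21  14  14  15  18]
[... 913 characters left out ...]
 11   4   9  11  17   3]
 [ 10  11  13  13  31  52  49  39  31  32  37  25  16  14  16   3   6   8]
 [ 13  11  16  58 136 155 156 156 135 118 116 113  84  35  16   8  11   9]
 [ 14  11  39 144 164 162 157 154 156 122 125 132 127 104  31  14   8  18]
 [ 12  12  79 160 161 160 157 155 160 134 109 117 117 119  16   8   7  11]
 [ 13  14  93 162 163 156 161 160 156 139 112 116 117 106  13   3  14   8]
 [ 11  11  52 158 164 162 159 157 160 124 115 120 115  51   7   3   8   7]
 [ 11  11  18  92 158 162 162 159 140  87  51  29  35  10   6   8   6  13]
 [ 10  14  13  21  57  93  84  50  30  23   6   3   8  10  12  11  15  13]
 [ 11  13  11  13  12  11  11  11   4   6   4   2   6  14  12  12  15  13]]
```

```bash
sleep 1
```

```text
(no output)
```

View pics/shz.png

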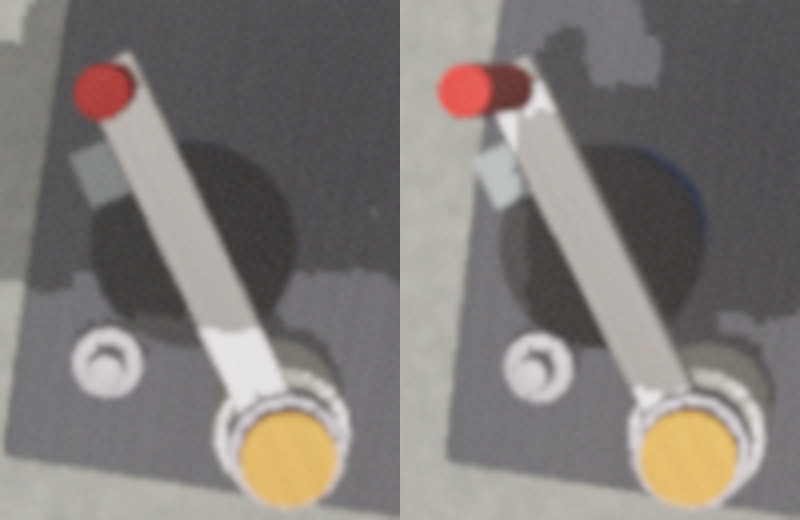

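Image 0: peg top is the red disc near (297,152), pivot cap near (342,244). Image 1: peg top near (228,142), cap near (282,234). Segment the discs with per-image thresholds.

Run:
```python
from h import *
o=pickle.load(open("im4.pkl","rb"))
P={}
for i,im in enumerate(o):
    h=cv2.cvtColor(im["frame"],cv2.COLOR_BGR2HSV)
    roi=np.zeros(h.shape[:2],bool);roi[90:270,200:(370 if i==0 else 310)]=1
    red=((h[...,0]<9)|(h[...,0]>171))&(h[...,1]>90)&(h[...,2]>(150 if i==0 else 190))&roi
    cap=(h[...,0]>10)&(h[...,0]<28)&(h[...,1]>80)&(h[...,2]>130)&roi
    for n,m,z in(("peg",red,.115),("cap",cap,.075)):
        nn,l,s,c=cv2.connectedComponentsWithStats(m.astype(np.uint8));k=1+s[1:,4].argmax()
        print(i,n,s[k],c[k].round(1),onplane(im,c[k],z,True)[0].round(4),dep(im,c[k],True)[0].round(4)); P.setdefault(n,[]).append(c[k])
for n,p in P.items(): print(n,tri([(lambda r:(r[0],r[1][0]))(rays(o[i],p[i],True)) for i in(0,1)]))
A,B=[np.mean([onplane(o[i],P[n][i],z,True)[0] for i in(0,1)],0) for n,z in(("peg",.115),("cap",.075))]
print(np.linalg.norm((A-B)[:2]),np.degrees(np.arctan2(*(A-B)[[1,0]])))
```

```text
0 peg [289 147  13  13 135] [295.1 152.7] [0.5106 0.2197 0.115 ] [0.5107 0.2197 0.1147]
0 cap [330 232  24  24 447] [341.6 244. ] [0.5916 0.2767 0.075 ] [0.5915 0.2767 0.0753]
1 peg [219 136  13  14 136] [225.4 142.2] [0.5107 0.2198 0.115 ] [0.5107 0.2198 0.115 ]
1 cap [270 222  24  24 450] [281.7 233.8] [0.5917 0.2772 0.075 ] [0.5919 0.2771 0.0743]
peg (array([0.51068786, 0.21973418, 0.11482   ]), [np.float64(3.5160753100008044e-05), np.float64(3.5160753100122264e-05)])
cap (array([0.59240107, 0.27703666, 0.07231093]), [np.float64(3.921111891537458e-05), np.float64(3.921111891564059e-05)])
0.09914573726703695 -144.77523910242724
```

```bash
cat > arc.py <<'E'
from bench import *
from h import *
c=np.array([.5918,.2771]);phi0=np.radians(215.2);r=.0995
def pose(th,z=.080):
    p=phi0-th; return np.r_[c+r*np.array([np.cos(p),np.sin(p)]),z],q_down(p-np.pi/2)
E
python3 - <<'E'
from arc import *
p,q=pose(0,.18); print(p,inverse_kinematics(*pose(1.2)))
move_to(p,q); move_l(pose(0)[0],.12); hold(.2); s=state();print(s["time"],s["ee_pos"],s["ft_force"],s["joint_pos"].round(2))
im=get_image("side");cv2.imwrite("pics/peg_s.png",cv2.resize(im["frame"][200:400,180:380],None,fx=3,fy=3))
close();hold(.1);s=state();print(s["time"],s["ee_pos"],s["ft_force"].round(2),s["finger_gap"])
im=get_image("side");cv2.imwrite("pics/peg_s2.png",cv2.resize(im["frame"][200:400,180:380],None,fx=3,fy=3))
E
```

```text
[0.51049408 0.21974498 0.18      ] [ 5.22221119e-01  1.33775588e-01  1.45177061e+00 -4.44089210e-16
  1.55604646e+00 -4.62931104e-01]
22.2417 [0.51098491 0.21992002 0.08104061] [-0.17797457 -0.67873408  0.33279522] [ 0.35 -0.01  1.59 -0.    1.55 -1.84]
23.55 [0.51022211 0.22007955 0.0799809 ] [-1.84  1.9   0.34] 0.011665852595424464
```

View pics/peg_s2.png

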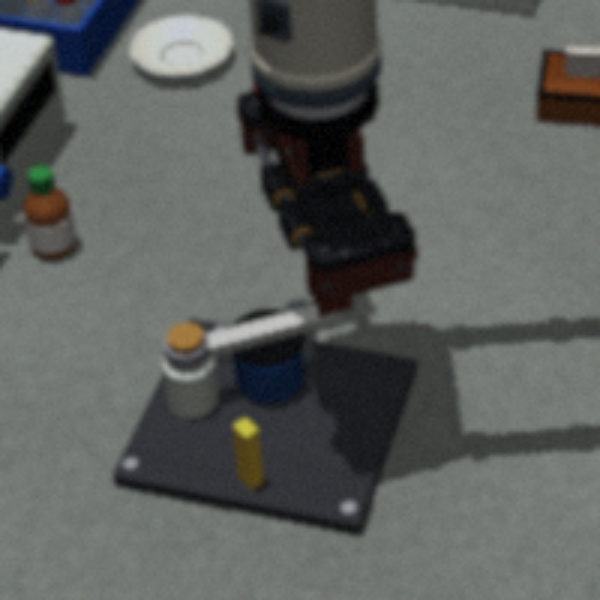

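Run:
```python
from arc import *
for th in np.arange(.1,1.151,.105):
    p,q=pose(th); move_l(p,.06,q); s=state(); f=s["ft_force"]
    ph=phi0-th; t=np.array([np.sin(ph),-np.cos(ph)]); rr=np.array([np.cos(ph),np.sin(ph)])
    print(round(th,3),s["ee_pos"].round(4),"tan",(f[:2]@t).round(2),"rad",(f[:2]@rr).round(2),"z",f[2].round(2),s["finger_gap"].round(4))
    if abs(f).max()>20: break
print(s["time"])
im=get_image("side");cv2.imwrite("pics/arc_s.png",cv2.resize(im["frame"][200:400,180:380],None,fx=3,fy=3))
```

```text
Traceback (most recent call last):
AttributeError: 'float' object has no attribute 'round'
```

Run:
```python
from arc import *
for th in np.arange(.2,1.151,.095):
    p,q=pose(th); move_l(p,.06,q); s=state(); f=s["ft_force"]
    ph=phi0-th; t=np.array([np.sin(ph),-np.cos(ph)]); rr=np.array([np.cos(ph),np.sin(ph)])
    print("%.3f"%th,s["ee_pos"].round(4),"tan %.2f rad %.2f z %.2f gap %.4f"%(f[:2]@t,f[:2]@rr,f[2],s["finger_gap"]))
    if abs(f).max()>20: break
print(s["time"])
im=get_image("side");cv2.imwrite("pics/arc_s.png",cv2.resize(im["frame"][200:400,180:380],None,fx=3,fy=3))
```

```text
0.200 [0.5009 0.2365 0.08  ] tan -1.96 rad 1.42 z -0.01 gap 0.0116
0.295 [0.4973 0.2454 0.08  ] tan -1.64 rad 2.57 z 1.17 gap 0.0111
0.390 [0.4947 0.2545 0.08  ] tan -1.47 rad 3.57 z 1.24 gap 0.0116
0.485 [0.4929 0.2639 0.0799] tan -2.00 rad 4.82 z 2.33 gap 0.0113
0.580 [0.492  0.2733 0.08  ] tan -3.88 rad 4.64 z 2.94 gap 0.0115
0.675 [0.492  0.2828 0.08  ] tan -3.61 rad 5.26 z 3.49 gap 0.0118
0.770 [0.4928 0.2924 0.08  ] tan -2.89 rad 5.92 z 3.48 gap 0.0116
0.865 [0.4946 0.3017 0.08  ] tan -4.04 rad 6.24 z 2.89 gap 0.0115
0.960 [0.4973 0.3109 0.08  ] tan -4.22 rad 5.99 z 4.41 gap 0.0115
1.055 [0.5008 0.3198 0.08  ] tan -4.54 rad 7.18 z 3.68 gap 0.0115
1.150 [0.5051 0.3283 0.08  ] tan -4.85 rad 6.57 z 3.78 gap 0.0114
27.3167
```

View pics/arc_s.png

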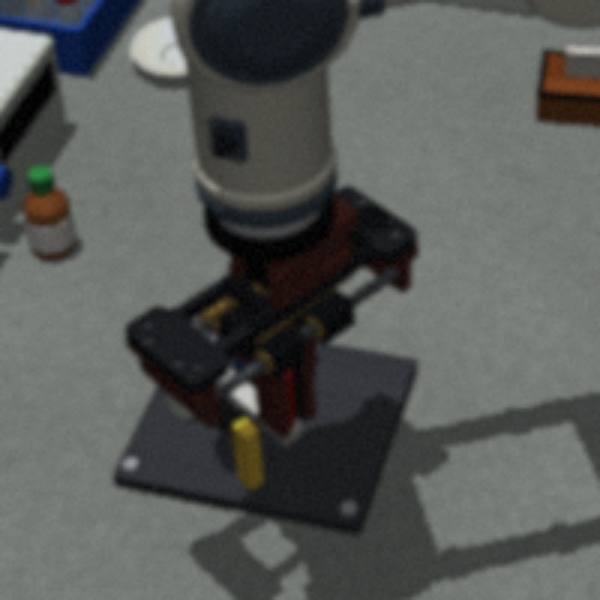

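Run:
```python
from arc import *
for th in np.arange(1.17,1.30,.01):
    p,q=pose(th); move_l(p,.03,q); hold(.1); s=state(); f=s["ft_force"]
    ph=phi0-th; t=np.array([np.sin(ph),-np.cos(ph)]); rr=np.array([np.cos(ph),np.sin(ph)])
    e=s["ee_pos"][:2]-c
    print("%.3f"%th,"act %.4f"%(phi0-np.arctan2(e[1],e[0])%(2*np.pi)),"tan %.2f rad %.2f z %.2f gap %.4f"%(f[:2]@t,f[:2]@rr,f[2],s["finger_gap"]))
    if f[:2]@t<-15: break
print(s["time"])
for n in("side","top","wrist"):
    im=get_image(n);cv2.imwrite(f"pics/end_{n}.png",im["frame"] if n!="side" else cv2.resize(im["frame"][200:400,180:380],None,fx=3,fy=3))
```

```text
1.170 act 1.1662 tan -4.74 rad 7.69 z 3.33 gap 0.0115
1.180 act 1.1758 tan -5.51 rad 7.29 z 4.22 gap 0.0116
1.190 act 1.1858 tan -5.21 rad 6.54 z 4.00 gap 0.0114
1.200 act 1.1957 tan -5.22 rad 6.01 z 2.94 gap 0.0118
1.210 act 1.2057 tan -4.94 rad 6.79 z 3.62 gap 0.0112
1.220 act 1.2157 tan -5.39 rad 7.12 z 3.02 gap 0.0114
1.230 act 1.2226 tan -6.49 rad 7.23 z 4.25 gap 0.0118
1.240 act 1.2249 tan -9.56 rad 6.39 z 5.17 gap 0.0115
1.250 act 1.2273 tan -13.24 rad 6.65 z 6.89 gap 0.0112
1.260 act 1.2298 tan -17.29 rad 6.83 z 8.57 gap 0.0116
30.8667
```

View pics/end_side.png

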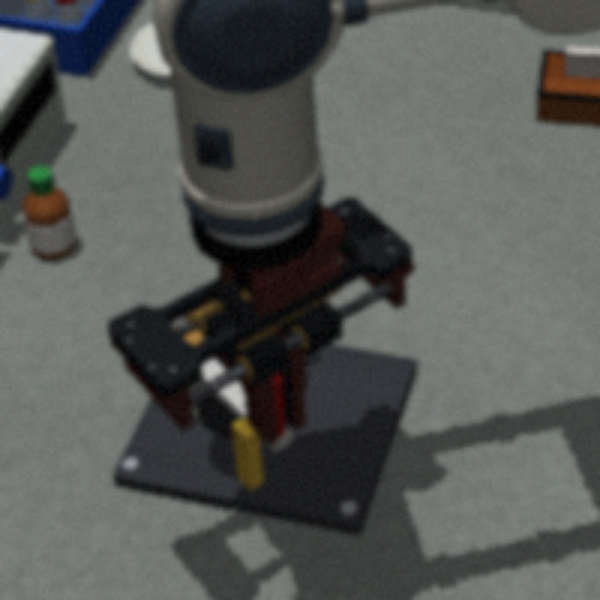

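View pics/end_wrist.png

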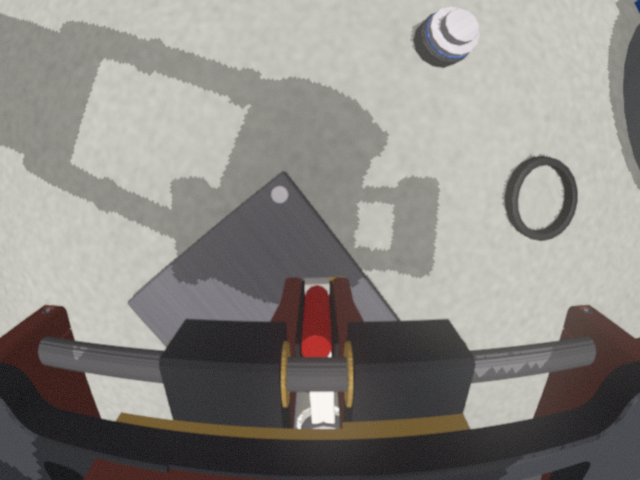

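View pics/end_top.png

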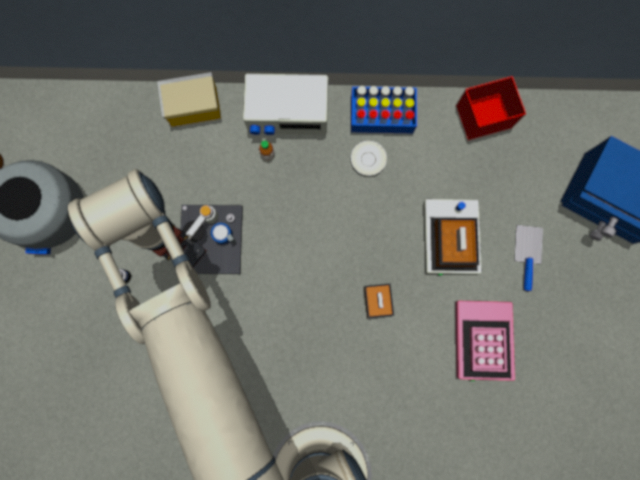

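Run:
```python
from arc import *
p,q=pose(1.252); move_l(p,.03,q); hold(.5)
for i in range(2):
    s=state(); f=s["ft_force"]; ph=phi0-1.252; t=np.array([np.sin(ph),-np.cos(ph)]); e=s["ee_pos"][:2]-c
    print("act %.4f"%(phi0-np.arctan2(e[1],e[0])%(2*np.pi)),"tan %.2f"%(f[:2]@t),f.round(2),s["finger_gap"],s["time"]); hold(.5)
im=get_image("top");m=im["frame"]
cv2.imwrite("pics/fin.png",np.hstack([cv2.resize(m[190:290,160:260],(390,390)),cv2.resize(m[190:290,400:500],(390,390))]))
w=get_image("wrist"); 
job_done()
```

```text
act 1.2278 tan -14.18 [-14.47  -6.92   6.98] 0.011373980682116697 31.7667
act 1.2277 tan -14.19 [-14.1   -7.21   7.43] 0.01153931733318795 32.2667
the job is handed in; nothing more can be done
```

View pics/fin.png

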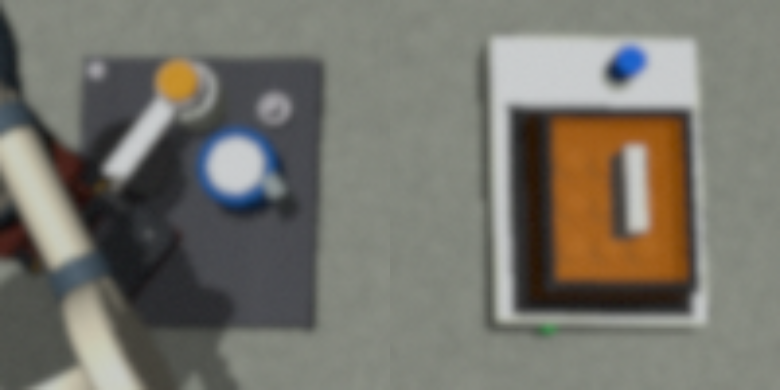

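I put the larger amber cover over the rim of the white tray, seated it and let go. I then swung the shutter lever by its red peg to the yellow stop and handed in at about 32.8 s, still gripping it there.

- **Choice of parts:** I took the cover at top-view pixel (337,244), not the smaller one at (378,301). I used the white tray at (453,237), not the pink one at (487,340).
- **Cover:** It met the deck with about 7 N at the expected height. After release its roof measured 70–72 mm above the bench (72 expected) and its grip top 109–110 mm (110 expected). Its centre is within about 1 mm of the rim's measured centre.
- **Lever:** The force along the swing was about 5 N until the stop, then rose sharply at a measured angle of about 1.225 rad. That is about 0.025 rad more than the stated 1.2, which I put down to errors in the pivot and angle measurements. At the end it held steady at about 14 N against the stop, with the fingers 11.5 mm apart on the peg.
- **Other things:** The last top view shows the tube and thumbscrew in place, with no sign of anything else having moved. I did not measure their positions again.
- **Small disagreements:** The wrist camera read about 1 mm to one side of the tool, which I allowed for in part. Two-view height for the cover's roof was 35 mm against 41 mm from depth and 42 mm stated.

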